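Shut the mixer tap and park its spout over the bowl

TASK

The water is off at the main and the kitchen mixer tap has been left open: with a fingertip, gently push both of its lever handles round until they are fully shut (pointing straight out to the sides). Then push the spout round until its outlet is over the middle of the round steel bowl, so that later drips miss the biscuits. Only push: do not grip, force or lift anything, and leave the bowl, the plate and everything else standing where they are.

Things in the scene. Friction and masses are not known exactly. Their poses are not given: they have to be found in the camera images.
- mixer: Fixed two-handle steel kitchen mixer tap on a steel drainer top (400 x 500 sheet, 1.5 thick, with a 5 high rim). Origin on the counter under the middle (the spout's axis); its -x axis points to the front (the side where the spout is), its +y axis to the left handle; it stands on the counter with z up, turned up to 0.15 rad. Two pillars (32 across) stand 100 to the left and right of the origin, joined by a 26 thick crossbar at height 58.
- spout (a joint): Swivel angle of the spout in rad: 0 when it points straight to the front (mixer -x), positive turned towards mixer +y (left), stops at -1.1 and 1.1. Stiff: about 0.25 N m to move it, and it stays where it is left.
- spout_pivot (a point): Point on the spout's vertical swivel axis at the height of the centre line of its level tube (165 above the counter).
- spout_outlet (a point): Centre of the mouth of the down-turned nozzle at the spout's end, 190 from the swivel axis, 119 above the counter. The level tube, 20 thick, centre line at height 165 (underside 155), runs from 20 to 170 from the axis; the nozzle is 25 across.
- lever_left (a joint): Angle of the left lever handle in rad: 0 = fully shut, against its stop, the lever pointing straight out to the left (mixer +y); it grows as the lever opens backwards, to 1.5 where it points almost to the back (mixer +x). Stiff: about 0.15 N m to move it, and it stays where it is left.
- lever_left_pivot (a point): Point on the left lever's vertical turning axis, at the mid height of its bar (88 above the counter). The hub round it is 38 across, top at 96.
- lever_left_tip (a point): Point 85 from the axis on the left lever's bar, at its mid height (88). The bar is level, 12 thick (82 to 94 above the counter), 12 wide and 16 wide over its last 22, and ends 95 from the axis.
- lever_right (a joint): Angle of the right lever handle in rad: 0 = fully shut, against its stop, the lever pointing straight out to the right (mixer -y); it grows as the lever opens backwards, to 1.5 where it points almost to the back (mixer +x). Stiff: about 0.15 N m to move it, and it stays where it is left.
- lever_right_pivot (a point): Point on the right lever's vertical turning axis, at the mid height of its bar (88 above the counter). The hub round it is 38 across, top at 96.
- lever_right_tip (a point): Point 85 from the axis on the right lever's bar, at its mid height (88). The bar is level, 12 thick (82 to 94 above the counter), 12 wide and 16 wide over its last 22, and ends 95 from the axis.
- bowl: Round open steel bowl, loose, 180 across the rim, 65 high; origin at the centre of its underside. It stands in front of the mixer, to one side, and its centre lies 170 to 207 from the spout's axis.
- plate: Flat white plate of biscuits, loose, 160 across, 22 high; origin at the centre of its underside. It stands in front of the mixer on the side where the bowl is not.
- cup: Bystander: dark paper cup, open top, 78 across, 95 high; origin at the centre of its underside.
- jar: Bystander: closed glass jar, 68 across, 100 high; origin at the centre of its underside.
- soap: Bystander: white soap bottle, 60 across, 190 high; origin at the centre of its underside.
- sponge: Bystander: sponge, 100 x 65 x 35 high; origin at the centre of its underside.
- packet: Bystander: long packet of biscuits, 190 x 55 x 50 high, long side along its x axis; origin at the centre of its underside.
- bowls: Bystander: small stack of white plastic bowls, 136 across, 58 high; origin at the centre of its underside.
There are look-alikes about, which are no part of the job. What is shaped like the bowl but green, purple or yellow is not meant.

How it is judged:
On the way, in this order (a step that is already met when the one before it is completed fails the run):
1. both lever handles are pushed fully shut (value of joint each of lever_left, lever_right below 0.08 rad), for 0.2 s.
2. then the spout's outlet is brought over the middle of the bowl (all of step 1 and horizontal distance between spout_outlet and bowl below 0.045 m), for 0.2 s.
At the end, for the whole second after the job is handed in: Both levers are within 0.08 rad of fully shut; the spout's outlet is within 45 mm (seen from above) of the bowl's centre and at rest; the bowl stands within 25 mm of where it was, at rest (all of step 2 and velocity of joint spout between -0.05 and 0.05 rad/s and distance of bowl from where it was at the start of the episode below 0.025 m and linear speed of bowl below 0.02 m/s); the robot touches nothing.
It fails at once if the bowl is shifted by more than 25 mm, lifted, or tipped (distance of bowl from where it was at the start of the episode above 0.025 m or height (world z) of bowl above 0.012 m or angle between bowl's own z axis and vertical above 0.3 rad).
It fails at once if the plate of biscuits is shifted by more than 25 mm, lifted, or tipped (distance of plate from where it was at the start of the episode above 0.025 m or height (world z) of plate above 0.012 m or angle between plate's own z axis and vertical above 0.3 rad).
It fails at once if a bystander is shifted by more than 25 mm, lifted, or tipped (distance of any of cup, jar, soap, sponge, packet, bowls from where it was at the start of the episode above 0.025 m or height (world z) of any of cup, jar, soap, sponge, packet, bowls above 0.012 m or angle between any of cup, jar, soap, sponge, packet, bowls's own z axis and vertical above 0.3 rad).
It fails at once if a lever or the spout is gripped or forced with more than 35 N (contact force between the fingers and lever_left above 35 N or contact force between the fingers and lever_right above 35 N or contact force between the fingers and spout above 35 N).
It also fails if it takes over 72 s, if anything falls off the work surface, if the arm or the gripper's body presses on something with over 40 N, if the wrist force passes 120 N, or if a joint passes its speed limit or range.

ROBOT

A 6-joint arm with a two-finger parallel gripper is mounted at the origin on the work surface. World frame = base frame: x ahead of the robot, y to its left, z up, the work surface at z = 0. Lengths are in m, angles in rad, forces in N, time in s.
With the tool pointing down it reaches from about 0.375 to 0.975 m from the base axis. Payload 3.8 kg.
Tool frame: the origin (TCP) lies on the centre line of the jaws, within the pads' length; the fingertips stand 25 mm ahead of it and the grasp point (between the pads) lies 6 mm ahead of it; z points along the fingers, y is the line along which they close (so a half turn about z gives the same grasp; the last joint's range is limited). The gripper opens to 85 mm and grips with 20 to 120 N. Pads are 22 mm wide; open, the fingers measure 114 mm over their backs; the gripper's body (76 mm by 85 mm) begins 54 mm behind the grasp point. The pads swing forward as they close: fully open they stand 13 mm farther back than shut.
Start: joints at [-1.17, 0.264, 1.604, -0, 1.274, -0.037], TCP at [0.286, -0.611, 0.256] pointing down, gripper open.
Joint ranges: [-2.63, 2.63], [-0.94, 2.18], [0.31, 2.57], [-1.31, 4.45], [0, 2.66], [-2.55, 2.55]. Speed limits (rad/s): [2.57, 2.57, 3.14, 3.14, 3.14, 3.14].

INTERFACE

Orientations are given as a rotation vector (axis times angle).
In Python, from workcell import bot gives the robot as it stands. The module is installed in compiled form; this text tells all that it offers.
- The arm moves only by the tool play_rows, never from a script. Its argument "commands" is a list that holds one entry, the list of rows, each a list of 7 numbers: the shift along the tool's x, y, z as a fraction of full scale, then the turn, a rotation vector about the tool's x, y, z as a fraction of full scale, then the closure, from -1 (fully open) to 1 (shut). A call has 1 to 8 rows; each row is the pose to reach, as a shift and turn from the pose commanded when the call began, along the tool's axes at that moment, turning the shorter way round; what a row does not reach only later rows make up. Full scale, the value 1, is 60 cm for a shift and 180 degrees for a turn. A row lasts 1/10 s, in which the tool goes at most 50 mm and 8.59 degrees, less where a joint would pass 70% of its speed; a pose out of reach is approached as far as the arm can. A call with a number of a shift or a turn outside -1 to 1 is refused whole. A call with a gripper value outside its range is refused whole. The fingers move at their own pace and stop on an object; "force" is the grip in N (left out, the last holds). Time passes only in rows, so rows that repeat a pose let the fingers close. It gives the time, the measured TCP pose, the force, the opening and the grip force at its end, in the units of the state.
- bot.read_state(): the state, without advancing time (a new reading comes with each control period).
- bot.read_camera(name): name is "scene" or "top" or "wrist"; returns the picture (420x560x3 uint8, blue, green, red); there is no depth.
- bot.camera_params(name): a dict with "fov_y" (degrees; the focal length in pixels is half the picture's height over the tangent of half this angle, whatever the lens; pixels are square), "cx", "cy" (the principal point, pixels), "D" ([k1, k2, p1, p2, k3] as OpenCV has them; the pictures are not rectified), "rvec" (rotation vector, rad) and "tvec" (3), from world to camera coordinates, as OpenCV has them. Camera axes: x right, y down, z forward; pixel columns grow to the right and rows downward; lengths in m; the calibration is good to about 2 mm. A picture is of the moment at which its call begins: read the wrist's pose just before it. camera_params takes no time and is no camera call; for the wrist camera it gives the pose at the moment of the call.
- bot.finish_job(): hands the job in; it is judged then, once.
The state is a dict: "time": time; "q": joint angles; "joint_vel": joint speeds; "joint_torque": joint torques, N m; "tool_pos": TCP position; "tcp_rot": TCP orientation; "wrist_force": force on the tool from outside, world axes, zero at the start; "torque": the same for the moment, N m; "width": opening from 0.0 (shut) to 1.0 (fully open); "grip_force": force on a finger pad.
Only numpy, scipy, OpenCV 4.12 (cv2) and the standard library are available. Lean on these libraries where they do the work, as an engineer would, in place of code of your own. Each camera call takes 0.05 s, during which the arm holds its last target. There are 200 camera calls.

## Working session

There is one attempt and no reset: what is moved stays moved. The work goes in short steps, Python scripts to look and compute and a tool call to move; the robot and the scene stay as the last step left them, time stands still between calls to the robot, and variables do not carry over. Pictures are saved under pics/ and viewed, at most 10 in all, crops included, and the job is handed in when it is done.

Besides the shell and the picture viewer there is one more tool, called by a JSON object that holds its "op" and its "data", one argument or row to a line. play_rows: Moves the arm, as the interface text tells. Its arguments: {"type":"object","properties":{"commands":{"type":"array"},"force":{"type":"number"}},"required":["commands"]}

```bash
mkdir -p pics
python3 - <<'E'
from workcell import bot
import cv2,json
for n in("top","scene"):
    cv2.imwrite(f"pics/{n}0.png",bot.read_camera(n)); p=bot.camera_params(n); print(n,{k:(v if not hasattr(v,'tolist') else v.tolist()) for k,v in p.items()})
s=bot.read_state(); print(s)
E
```

```text
top {'fov_y': 46.20933235856836, 'cx': 281.8368742563976, 'cy': 205.65693067015408, 'D': [0.028565077615829066, 0.0, 0.0, 0.0, 0.0], 'rvec': [2.1070825071078616, -2.1490608583046114, 0.2180607107905506], 'tvec': [-0.022940220530044034, 0.5200114857394217, 1.581528234669221]}
scene {'fov_y': 50.349540728410076, 'cx': 276.56908545958726, 'cy': 216.98105307226223, 'D': [-0.06289723333060943, 0.0, 0.0, 0.0, 0.0], 'rvec': [1.4035213160058637, 2.3247823268906904, -0.7631357492684293], 'tvec': [0.23757121858052213, -0.2839542071343626, 1.7862698209093386]}
{'time': 0.1, 'q': array([-1.16990182e+00,  2.64681102e-01,  1.60524045e+00,  2.37121238e-05,
        1.27370459e+00, -3.69033903e-02]), 'joint_vel': array([ 1.47454347e-03, -2.03744078e-03, -3.11107894e-03,  6.86672100e-05,
        2.43303479e-04,  4.36739160e-04]), 'joint_torque': array([ 1.24863277e-04, -5.16708827e+01, -3.68589914e+01, -2.41230300e-04,
        6.23843705e-03, -1.43152783e-05]), 'tool_pos': array([ 0.28592788, -0.61077472,  0.25508263]), 'tcp_rot': array([-3.06467141e+00, -6.81766626e-01,  5.42764285e-04]), 'wrist_force': array([ 0.84872045,  0.59062436, -0.8874759 ]), 'torque': array([-0.04577377, -0.0397666 ,  0.0427463 ]), 'grip_force': 0.0, 'width': 0.9998561017115138}
```

View pics/top0.png

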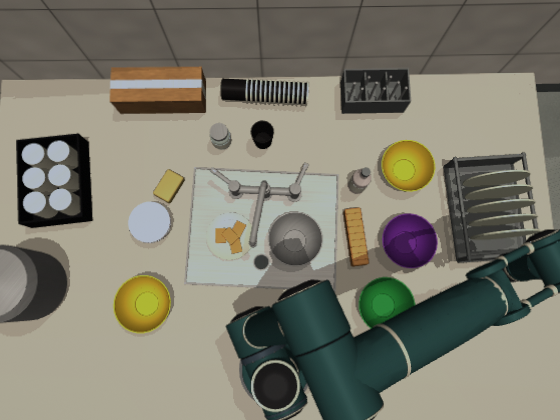

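View pics/scene0.png

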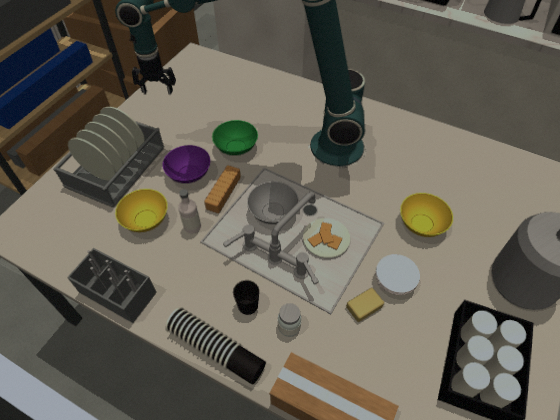

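The top view shows the mixer crossbar from about (235,188) to (295,190), with levers opening up-image to about (212,171) and (305,166). The spout ends at about (254,243), the steel bowl is at about (295,239) and the plate at about (231,236). I'll zoom in for more exact pixels.

```bash
python3 - <<'E'
import cv2
i=cv2.imread("pics/top0.png")[115:295,150:390]
cv2.imwrite("pics/crop.png",cv2.resize(i,(792,594),interpolation=cv2.INTER_CUBIC))
E
cat > h.py <<'E'
import numpy as np,cv2
from workcell import bot
def P(n):
    p=bot.camera_params(n); f=210/np.tan(np.radians(p["fov_y"]/2))
    K=np.array([[f,0,p["cx"]],[0,f,p["cy"]],[0,0,1]]); return K,np.array(p["D"]),np.array(p["rvec"]),np.array(p["tvec"])
def px2w(n,uv,z):
    K,D,r,t=P(n); x=cv2.undistortPoints(np.array([[uv]],float),K,D)[0,0]
    R=cv2.Rodrigues(r)[0]; d=R.T@np.array([x[0],x[1],1]); c=-R.T@t
    return c+d*(z-c[2])/d[2]
def w2px(n,X):
    K,D,r,t=P(n); return cv2.projectPoints(np.array(X,float).reshape(-1,3),r,t,K,D)[0][:,0]
E
```

```text
(no output)
```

View pics/crop.png

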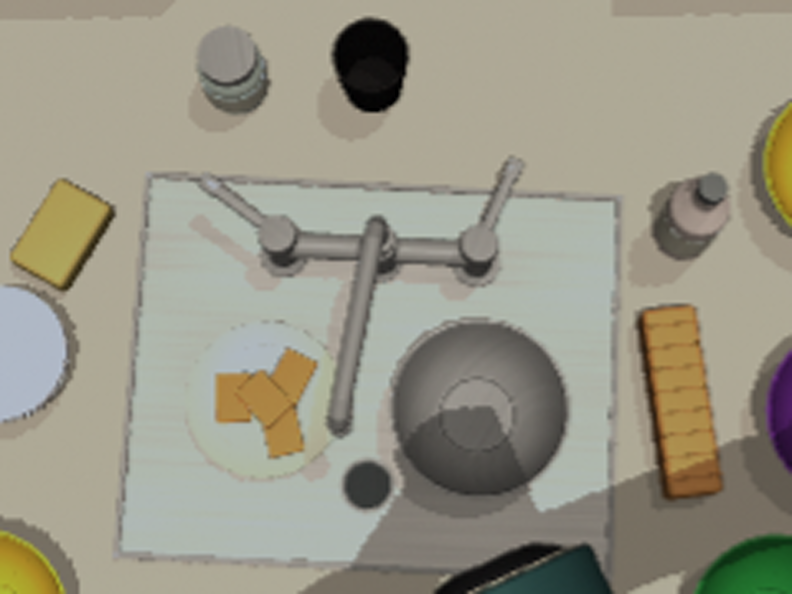

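The crop (scale 3.3) shows the left hub at (277,233), its lever end at (205,182), the right hub at (479,246) and its lever end at (515,163). The spout runs from (376,224) to (339,427), and the bowl rim centre is at (480,406).

```bash
cat > m.py <<'E'
from h import *
c=lambda u,v,z:px2w("top",(150+u/3.3-.35,115+v/3.3-.35),z)
pts=dict(LH=(277,232,.096),RH=(479,245,.096),LT=(203,180,.092),RT=(516,160,.092),SP=(376,222,.172),SE=(339,424,.17),BR=(480,406,.065),BB=(478,414,.005),PL=(262,399,.02),jar=(229,55,.1),cup=(371,55,.095),soap=(711,188,.19))
if __name__=="__main__":
    W={k:c(*v) for k,v in pts.items()}
    for k,v in W.items(): print(k,v.round(4))
    d=W["LH"]-W["RH"]; yaw=np.arctan2(-d[0],d[1]); print("len",np.hypot(*d[:2]),"yaw",yaw,"mid",(W["LH"]+W["RH"])/2)
    a=lambda v:np.arctan2(v[1],v[0])-yaw
    print("L",np.pi/2-a(W["LT"]-W["LH"]),np.hypot(*(W["LT"]-W["LH"])[:2]),"R",np.pi/2+a(W["RT"]-W["RH"]),np.hypot(*(W["RT"]-W["RH"])[:2]))
    s=-(W["SE"]-W["SP"]); print("spout",-a(s),np.hypot(*s[:2])); b=-(W["BR"]-(W["LH"]+W["RH"])/2); print("bowl",-a(b),np.hypot(*b[:2]))
E
python3 m.py
```

```text
LH [0.5817 0.1224 0.096 ]
RH [ 0.5651 -0.0756  0.096 ]
LT [0.6368 0.1957 0.092 ]
RT [ 0.652  -0.1148  0.092 ]
SP [0.5716 0.0236 0.172 ]
SE [0.3828 0.0601 0.17  ]
BR [ 0.41   -0.0737  0.065 ]
BB [ 0.4094 -0.074   0.005 ]
PL [0.427  0.1443 0.02  ]
jar [0.7631 0.1694 0.1   ]
cup [0.7627 0.0278 0.095 ]
soap [ 0.5941 -0.2886  0.19  ]
len 0.19870973470784178 yaw -0.08387535752052915 mid [0.57341812 0.02341219 0.096     ]
L 0.5606586902730686 0.09163144395737753 R 1.230560712555015 0.09530570022134102
spout 0.10707120049605488 0.192272328666405
bowl -0.6202911595115956 0.1901102722618151
```

{"op": "play_rows", "data": {
  "commands": [
    [[0,0,-0.1,0,0,0.05,1],[0.2,-0.12,-0.117,0,0,0.1,1],[0.92,-0.55,-0.117,0,0,0.166,1],[0.92,-0.55,-0.117,0,0,0.166,1],[0.92,-0.55,-0.117,0,0,0.166,1],[0.92,-0.55,-0.117,0,0,0.166,1],[0.92,-0.55,-0.117,0,0,0.166,1],[0.92,-0.55,-0.117,0,0,0.166,1]]
  ],
  "force": 20
}}

```text
time: 0.9
tool_pos: [0.4823, -0.3198, 0.3196]
tcp_rot: [-3.138, 0.132, 0.001]
wrist_force: [0.4, -0.0, 0.1]
width: -0.001
grip_force: 0.0
```

```bash
cat > g.py <<'E'
from h import *
import sys
from scipy.spatial.transform import Rotation as Ro
s=bot.read_state(); R=Ro.from_rotvec(s["tcp_rot"])
O=np.array([.573,.0235,0]); M=Ro.from_rotvec([0,0,-.0839])
m=M.inv().apply(s["tool_pos"]-O)*1000
print("t",round(s["time"],2),"mixer mm",m.round(1),"yaw",(M.inv()*R).as_euler("zyx").round(3),"F(mixer)",M.inv().apply(s["wrist_force"]).round(1),"w",round(s["width"],2),"q",s["q"].round(2))
if len(sys.argv)>3:
    t=O+M.apply(np.array(sys.argv[1:4],float)/1000)
    print("shift frac",(R.inv().apply(t-s["tool_pos"])/.6).round(4))
E
python3 g.py 82 -94 200
```

```text
t 0.9 mixer mm [ -61.6 -349.7  319.6] yaw [ 0.    -0.    -3.141] F(mixer) [0.4 0.  0.1] w -0.0 q [-0.63  0.05  1.73  0.    1.36  1.03]
shift frac [ 0.2395 -0.4261  0.1994]
```

{"op": "play_rows", "data": {
  "commands": [
    [[0.24,-0.426,0.05,0,0,0,1],[0.24,-0.426,0.05,0,0,0,1],[0.24,-0.426,0.05,0,0,0,1],[0.24,-0.426,0.05,0,0,0,1],[0.24,-0.426,0.05,0,0,0,1],[0.24,-0.426,0.05,0,0,0,1],[0.24,-0.426,0.1,0,0,0,1],[0.24,-0.426,0.15,0,0,0,1]]
  ]
}}

```text
time: 1.7
tool_pos: [0.6479, -0.0772, 0.2297]
tcp_rot: [3.139, -0.126, 0.003]
wrist_force: [-0.2, 0.2, -0.6]
width: 0.004
grip_force: 0.0
```

```bash
python3 - <<'E'
from h import *
s=bot.read_state()
cv2.imwrite("pics/w1.png",bot.read_camera("wrist"))
a=M=None
O=np.array([.573,.0235,0]);y=-.0839
e=np.array([np.cos(y),np.sin(y),0]);f=np.array([-e[1],e[0],0]);z=np.array([0,0,1])
p=lambda x,yy,h:O+x*e+yy*f+h*z
for n,X in dict(tip=s["tool_pos"]-[0,0,.025],RH=p(0,-.1,.096),Rend=p(.0895,-.132,.094),LH=p(0,.1,.096),Lend=p(.0505,.1805,.094)).items(): print(n,w2px("wrist",X).round())
E
python3 g.py 82 -94 100
```

```text
tip [[281. 277.]]
RH [[289. 294.]]
Rend [[329. 197.]]
LH [[ 67. 293.]]
Lend [[-35. 240.]]
t 1.75 mixer mm [ 79.  -94.6 222.3] yaw [-2.000e-03 -9.000e-03 -3.141e+00] F(mixer) [-1.7  0.7 -3.8] w 0.0 q [-0.16  0.24  1.69 -0.    1.21  1.49]
shift frac [ 0.0069 -0.0008  0.2037]
```

View pics/w1.png

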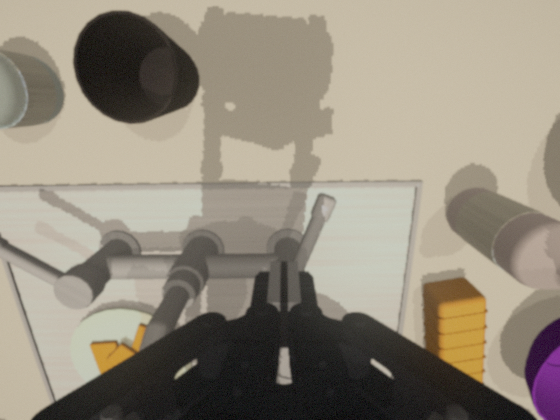

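The wrist view confirms the model: the right lever end is at (326,200) and I predicted (329,197). I'll descend just behind and inside the right lever.

{"op": "play_rows", "data": {
  "commands": [
    [[0.004,0,0.06,0,0,0,1],[0.004,0,0.12,0,0,0,1],[0.004,0,0.18,0,0,0,1],[0.004,0,0.204,0,0,0,1],[0.004,0,0.204,0,0,0,1],[0.004,0,0.204,0,0,0,1]]
  ]
}}

```text
time: 2.35
tool_pos: [0.6498, -0.0796, 0.1089]
tcp_rot: [3.139, -0.132, 0.002]
wrist_force: [0.2, -0.4, 0.4]
width: -0.0
grip_force: 0.0
```

```bash
python3 g.py 74 -101.6 100
```

```text
t 2.35 mixer mm [ 85.2 -96.3 108.9] yaw [0.000e+00 1.000e-03 3.142e+00] F(mixer) [ 0.2 -0.4  0.4] w -0.0 q [-0.16  0.35  1.78  0.    1.01  1.49]
shift frac [-0.0187  0.0088  0.0149]
```

{"op": "play_rows", "data": {
  "commands": [
    [[0,0,0.015,0,0,0,1],[-0.01,0.004,0.015,0,0,0,1],[-0.0187,0.009,0.015,0,0,0,1],[-0.023,0.02,0.015,0,0,0,1],[-0.028,0.031,0.015,0,0,0,1],[-0.033,0.042,0.015,0,0,0,1],[-0.04,0.051,0.015,0,0,0,1],[-0.047,0.06,0.015,0,0,0,1]]
  ]
}}

```text
time: 3.15
tool_pos: [0.6177, -0.1133, 0.0988]
tcp_rot: [-3.139, 0.132, -0.001]
wrist_force: [2.7, 2.9, 1.1]
width: 0.0
grip_force: 1.3
```

```bash
python3 g.py 25 -153 100
```

```text
t 3.15 mixer mm [  56.  -132.6   98.8] yaw [ 0.     0.    -3.141] F(mixer) [2.4 3.1 1.1] w 0.0 q [-0.22  0.31  1.85  0.    0.98  1.43]
shift frac [-0.0517  0.034  -0.002 ]
```

{"op": "play_rows", "data": {
  "commands": [
    [[-0.0127,0.0147,0,0,0,0,1],[-0.025,0.022,0,0,0,0,1],[-0.037,0.029,0,0,0,0,1],[-0.046,0.032,0,0,0,0,1],[-0.053,0.034,0,0,0,0,1],[-0.058,0.036,0,0,0,0,1],[-0.062,0.037,0,0,0,0,1],[-0.062,0.037,0,0,0,0,1]]
  ]
}}

```text
time: 3.95
tool_pos: [0.5812, -0.1317, 0.099]
tcp_rot: [3.139, -0.132, 0.009]
wrist_force: [8.1, 2.3, -5.0]
width: 0.002
grip_force: 4.2
```

```bash
python3 g.py 17 -155 100
```

```text
t 3.95 mixer mm [  21.1 -154.    99. ] yaw [ 0.     0.006 -3.141] F(mixer) [ 7.8  3.  -5. ] w 0.0 q [-0.27  0.26  1.92  0.    0.96  1.39]
shift frac [-0.0069  0.0016 -0.0017]
```

{"op": "play_rows", "data": {
  "commands": [
    [[-0.003,0,0,0,0,0,1],[-0.003,0,0,0,0,0,1],[-0.003,0,0,0,0,0,1]]
  ]
}}

```text
time: 4.25
tool_pos: [0.5811, -0.1317, 0.0992]
tcp_rot: [3.138, -0.131, 0.014]
wrist_force: [12.6, 2.1, -8.4]
width: 0.0
grip_force: 6.3
```

```bash
python3 g.py 17 -155 100
```

```text
t 4.25 mixer mm [  21.  -154.    99.2] yaw [-0.     0.009  3.141] F(mixer) [12.3  3.1 -8.4] w 0.0 q [-0.27  0.25  1.93  0.    0.95  1.39]
shift frac [-0.0067  0.0016 -0.0014]
```

The finger stopped at 21 mm while the force rose, so the right lever is against its stop. Next I'll back off and cross behind the mixer to the left lever.

{"op": "play_rows", "data": {
  "commands": [
    [[0.05,0,0,0,0,0,1],[0.1,0,-0.06,0,0,0,1],[0.1,-0.08,-0.1,0,0,0,1],[0.1,-0.515,-0.1,0,0,0,1],[0.1,-0.515,-0.1,0,0,0,1],[0.1,-0.515,-0.1,0,0,0,1],[0.1,-0.515,-0.1,0,0,0,1],[0.1,-0.515,-0.1,0,0,0,1]]
  ]
}}

```text
time: 5.05
tool_pos: [0.6608, 0.1581, 0.1583]
tcp_rot: [3.137, -0.131, -0.002]
wrist_force: [0.7, -0.3, 0.2]
width: 0.001
grip_force: 0.0
```

```bash
python3 g.py 80 155 100
```

```text
t 5.05 mixer mm [ 76.2 141.5 158.3] yaw [-1.00e-03 -1.00e-03  3.14e+00] F(mixer) [ 0.8 -0.2  0.2] w 0.0 q [ 0.2   0.34  1.69 -0.    1.11  1.85]
shift frac [ 0.0064 -0.0227  0.097 ]
```

{"op": "play_rows", "data": {
  "commands": [
    [[0.004,0,0,0,0,0,1],[0.004,0,0,0,0,0,1],[0.004,0,0.04,0,0,0,1],[0.004,0,0.08,0,0,0,1],[0.004,0,0.1,0,0,0,1],[0.004,0,0.1,0,0,0,1]]
  ]
}}

```text
time: 5.65
tool_pos: [0.6617, 0.1546, 0.0956]
tcp_rot: [3.137, -0.134, -0.009]
wrist_force: [0.3, 0.9, -0.7]
width: -0.002
grip_force: 0.0
```

```bash
python3 g.py 25 155 100
```

```text
t 5.65 mixer mm [ 77.4 138.1  95.6] yaw [ 1.000e-03 -6.000e-03  3.139e+00] F(mixer) [ 0.2  0.9 -0.7] w -0.0 q [ 0.19  0.41  1.73 -0.    1.01  1.85]
shift frac [-0.0875 -0.028  -0.007 ]
```

{"op": "play_rows", "data": {
  "commands": [
    [[0,-0.028,-0.006,0,0,0,1],[-0.02,-0.028,-0.006,0,0,0,1],[-0.035,-0.028,-0.006,0,0,0,1],[-0.05,-0.028,-0.006,0,0,0,1],[-0.065,-0.028,-0.006,0,0,0,1],[-0.075,-0.028,-0.006,0,0,0,1],[-0.082,-0.028,-0.006,0,0,0,1],[-0.088,-0.028,-0.006,0,0,0,1]]
  ]
}}

```text
time: 6.45
tool_pos: [0.6128, 0.1781, 0.1025]
tcp_rot: [-3.138, 0.132, -0.001]
wrist_force: [2.2, 1.4, 1.8]
width: 0.003
grip_force: 1.4
```

{"op": "play_rows", "data": {
  "commands": [
    [[-0.005,0,0,0,0,0,1],[-0.008,0,0,0,0,0,1],[-0.009,0,0,0,0,0,1]]
  ]
}}

```text
time: 6.75
tool_pos: [0.6073, 0.1784, 0.1021]
tcp_rot: [-3.139, 0.132, 0.0]
wrist_force: [3.5, 0.6, 2.0]
width: 0.002
grip_force: 1.3
```

```bash
python3 g.py 17 155 100
```

```text
t 6.75 mixer mm [ 21.2 157.2 102.1] yaw [-0.    -0.    -3.142] F(mixer) [3.4 0.9 2. ] w 0.0 q [0.25 0.32 1.83 0.   0.99 1.9 ]
shift frac [-0.0071  0.0037  0.0036]
```

{"op": "play_rows", "data": {
  "commands": [
    [[-0.004,0,0,0,0,0,1],[-0.007,0,0,0,0,0,1],[-0.007,0,0,0,0,0,1]]
  ]
}}

```text
time: 7.05
tool_pos: [0.603, 0.1788, 0.1021]
tcp_rot: [-3.139, 0.131, 0.0]
wrist_force: [2.7, 1.8, 0.4]
width: -0.003
grip_force: 1.3
```

```bash
python3 g.py 17 155 100
```

```text
t 7.05 mixer mm [ 16.9 157.3 102.1] yaw [-0.    -0.    -3.142] F(mixer) [2.5 2.  0.4] w -0.0 q [0.25 0.31 1.84 0.   0.99 1.9 ]
shift frac [0.0002 0.0038 0.0034]
```

Still moving freely, so I'll push a little more.

{"op": "play_rows", "data": {
  "commands": [
    [[-0.003,0,0,0,0,0,1],[-0.006,0,0,0,0,0,1],[-0.006,0,0,0,0,0,1]]
  ]
}}

```text
time: 7.35
tool_pos: [0.6026, 0.1788, 0.1023]
tcp_rot: [-3.138, 0.131, -0.011]
wrist_force: [11.9, 0.3, -5.9]
width: -0.003
grip_force: 5.8
```

```bash
python3 g.py 17 155 100
```

```text
t 7.35 mixer mm [ 16.5 157.3 102.3] yaw [-1.000e-03  7.000e-03 -3.141e+00] F(mixer) [11.8  1.3 -5.9] w -0.0 q [ 0.25  0.31  1.85 -0.    0.98  1.9 ]
shift frac [0.0008 0.0038 0.0039]
```

Both levers are on their stops. Next I'll back off, rise, and go round to the left side of the spout.

{"op": "play_rows", "data": {
  "commands": [
    [[0.04,0,0,0,0,0,1],[0.05,0,-0.08,0,0,0,1],[0.05,0,-0.16,0,0,0,1],[-0.05,0,-0.16,0,0,0,1],[-0.13,0,-0.16,0,0,0,1],[-0.21,0.06,-0.16,0,0,0,1],[-0.225,0.12,-0.15,0,0,0,1],[-0.225,0.15,-0.12,0,0,0,1]]
  ]
}}

```text
time: 8.15
tool_pos: [0.4533, 0.0988, 0.174]
tcp_rot: [3.137, -0.129, -0.004]
wrist_force: [1.0, 0.0, -0.4]
width: -0.001
grip_force: 0.0
```

```bash
python3 g.py -122 56 173
python3 - <<'E'
from h import *
cv2.imwrite("pics/top2.png",cv2.resize(bot.read_camera("top")[115:295,150:390],(792,594),interpolation=cv2.INTER_CUBIC))
E
```

```text
t 8.15 mixer mm [-125.6   65.   174. ] yaw [-1.00e-03 -3.00e-03  3.14e+00] F(mixer) [ 1.   0.1 -0.4] w -0.0 q [ 0.16 -0.07  2.13 -0.    1.09  1.82]
shift frac [0.006  0.015  0.0017]
```

View pics/top2.png

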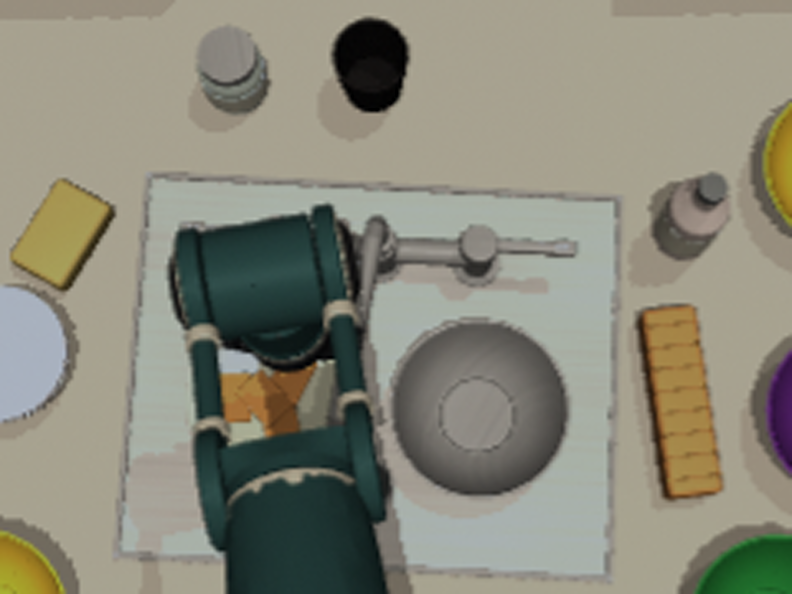

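The right lever now points straight out, at crop (575,247), and the bowl hasn't moved. I'll push the spout round on an arc.

{"op": "play_rows", "data": {
  "commands": [
    [[0.006,0.02,0.002,0,0,0,1],[0.008,0.034,0.002,0,0,0,1],[0.009,0.044,0.002,0,0,0,1],[0.005,0.06,0.002,0,0,0,1],[0.002,0.077,0.002,0,0,0,1],[0,0.094,0.002,0,0,0,1],[0,0.108,0.002,0,0,0,1],[0,0.118,0.002,0,0,0,1]]
  ]
}}

```text
time: 9.0
tool_pos: [0.4515, 0.0294, 0.1731]
tcp_rot: [-3.139, 0.132, -0.0]
wrist_force: [1.7, 2.3, 0.3]
width: -0.0
grip_force: 1.2
```

```bash
python3 g.py -117 -44 173
```

```text
t 9.0 mixer mm [-121.5   -4.3  173.1] yaw [ 0.     0.    -3.141] F(mixer) [1.5 2.4 0.3] w -0.0 q [ 0.01 -0.09  2.15  0.    1.08  1.66]
shift frac [0.0076 0.0661 0.0001]
```

{"op": "play_rows", "data": {
  "commands": [
    [[0.001,0.017,0,0,0,0,1],[0.004,0.033,0,0,0,0,1],[0.0075,0.049,0,0,0,0,1],[0.0115,0.06,0,0,0,0,1],[0.015,0.067,0,0,0,0,1],[0.015,0.069,0,0,0,0,1],[0.015,0.069,0,0,0,0,1]]
  ]
}}

```text
time: 9.7
tool_pos: [0.457, -0.0123, 0.1728]
tcp_rot: [3.138, -0.132, -0.001]
wrist_force: [0.0, -0.1, -0.9]
width: -0.0
grip_force: 0.2
```

{"op": "play_rows", "data": {
  "commands": [
    [[0,-0.04,0,0,0,0,1],[0,-0.1,0,0,0,0,1],[0,-0.17,-0.06,0,0,0,1],[0,-0.25,-0.14,0,0,0,1],[0,-0.33,-0.2,0,0,0,1],[0,-0.42,-0.2,0,0,0,1],[0,-0.5,-0.2,0,0,0,1],[0,-0.5,-0.2,0,0,0,1]]
  ]
}}

```text
time: 10.5
tool_pos: [0.4825, 0.2903, 0.2943]
tcp_rot: [-3.138, 0.128, -0.004]
wrist_force: [0.5, -0.3, -0.5]
width: 0.001
grip_force: 0.0
```

```bash
python3 g.py
python3 - <<'E'
from h import *
cv2.imwrite("pics/top3.png",cv2.resize(bot.read_camera("top")[115:295,150:390],(792,594),interpolation=cv2.INTER_CUBIC))
E
```

```text
t 10.5 mixer mm [-112.5  258.3  294.3] yaw [-3.00e-03  2.00e-03 -3.14e+00] F(mixer) [ 0.5 -0.3 -0.5] w 0.0 q [ 0.5   0.03  1.8  -0.    1.31  2.15]
```

View pics/top3.png

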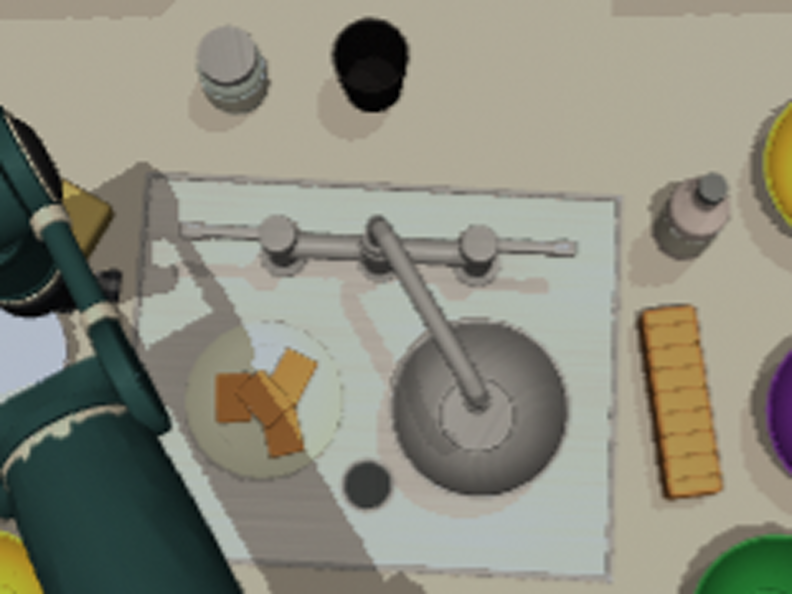

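Run:
```python
from m import *
o=c(479,396,.17);b=c(480,406,.065);print("outlet",o.round(3),"bowl",b.round(3),"d",np.hypot(*(o-b)[:2]))
i=cv2.imread("pics/top3.png",0).astype(float)
def line(us,v0):
    pts=[]
    for u in us:
        col=255-i[v0-14:v0+16,u]; w=np.clip(col-col.min()-40,0,None); 
        pts.append(c(u,v0-14+(w*np.arange(30)).sum()/w.sum(),.09)[:2])
    p=np.array(pts); s=np.polyfit(p[:,1],p[:,0],1); return s[0]
print("L bar yaw",-line(range(190,252,3),230),"R bar yaw",-line(range(505,570,3),247))
g=lambda a,b:np.arctan2(-(a-b)[0],(a-b)[1])
for A,B in(((150,175),(621,199)),((120,555),(608,577))): print("sheet yaw",g(c(*A,.005),c(*B,.005)))
```

```text
outlet [ 0.406 -0.069  0.17 ] bowl [ 0.41  -0.074  0.065] d 0.006406954111916887
L bar yaw 0.005705129899048314 R bar yaw -0.09471555821067963
sheet yaw -0.0700234384380603
sheet yaw -0.06538940087023502
```

```bash
python3 -c "
from workcell import bot
print(bot.finish_job())"
```

```text
the job is handed in; nothing more can be done
None
```

I pushed both levers onto their shut stops, swung the spout so its outlet is about 6 mm from the bowl's centre (measured from the top camera), left the arm clear of everything, and handed the job in; no verdict was returned.

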